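# Swing the bench hook over the vice and hang the work lamp on it

### The arm

A 6-joint arm with a two-finger parallel gripper is mounted at the origin on the work surface. World frame = base frame: x ahead of the robot, y to its left, z up, the work surface at z = 0. Lengths are in m, angles in degrees, forces in N, time in s.
With the tool pointing down it reaches from about 0.25 to 0.725 m from the base axis. Payload 9.7 kg.
Tool frame: the origin (TCP) lies at the centre of the arm's flange, where the gripper is bolted on; the fingertips stand 173 mm ahead of it and the grasp point (between the pads) lies 155 mm ahead of it; z points along the fingers, y is the line along which they close (so a half turn about z gives the same grasp; the last joint's range is limited). The gripper opens to 85 mm and grips with 20 to 120 N. Pads are 22 mm wide; open, the fingers measure 114 mm over their backs; the gripper's body (76 mm by 85 mm) begins 54 mm behind the grasp point. The pads swing forward as they close: fully open they stand 13 mm farther back than shut.
Start: joints at [-64.687, 4.979, 10.078, 95.1, 0, 90], TCP at [0.235, -0.497, 0.405] pointing down, gripper open.
Joint ranges: [-179.16, 179.16], [-48.56, 103.87], [-65.8, 70.77], [-126.05, 130.52], [-82.76, 87.17], [-180, 180]. Speed limits (degrees/s): [127.2, 127.2, 147.25, 180, 180, 180].

### API

Orientations are given as a 3x3 rotation matrix whose columns are the frame's x, y, z axes.
In Python, from station import read_state, capture, calibration, finish_job gives the robot as it stands.
- The arm moves only by the tool arm_command, never from a script. Its argument "plan" is a list of rows, each an object with "travel": the shift along the tool's x, y, z in mm, a list of three; "spin": the turn about the tool's z in degrees; "jaw": the closure, from 0 (fully open) to 1 (shut). In form: [{"travel": [tx, ty, tz], "spin": spin, "jaw": jaw}, ...]. A call has 1 to 5 rows; each row shifts and turns the commanded pose from where the row before left it, along the tool's axes as they then stand; what a row does not reach is not made up. A row lasts 1/8 s, in which the tool goes at most 62.5 mm and 10.7 degrees, less where a joint would pass 70% of its speed; a pose out of reach is approached as far as the arm can. A call is refused whole if a number of a shift passes 62.5 or a number of a turn 10.7, either way. A call with a gripper value outside its range is refused whole. The fingers move at their own pace and stop on an object; "force" is the grip in N (left out, the last holds). Time passes only in rows, so rows that do not move let the fingers close. It gives the time, the measured TCP pose, the force, the opening and the grip force at its end, in the units of the state.
- read_state(): the state, without advancing time (a new reading comes with each control period).
- capture(name): name is "scene" or "side" or "wrist"; returns (picture, depth): 400x640x3 uint8, blue, green, red; 400x640 float32, m along the optical axis (not along the pixel's ray), 0 where there is no reading.
- calibration(name): a dict with "mtx" (3x3 intrinsics, pixels), "R" (3x3) and "t" (3): a world point X has camera coordinates R X + t. Camera axes: x right, y down, z forward; pixel columns grow to the right and rows downward; lengths in m; the calibration is good to about 2 mm. A picture is of the moment at which its call begins: read the wrist's pose just before it. calibration takes no time and is no camera call; for the wrist camera it gives the pose at the moment of the call.
- finish_job(): hands the job in; it is judged then, once.
The state is a dict: "clock": time; "joint_positions": joint angles; "joint_velocities": joint speeds; "effort": joint torques, N m; "tcp_pos": TCP position; "eef_rot": TCP orientation; "contact_force": force on the tool from outside, world axes, zero at the start; "torque": the same for the moment, N m; "width": opening from 0.0 (shut) to 1.0 (fully open); "grip_force": force on a finger pad.
Only numpy, scipy, OpenCV 4.12 (cv2) and the standard library are available. Lean on these libraries where they do the work, as an engineer would, in place of code of your own. Each camera call takes 0.05 s, during which the arm holds its last target. There are 200 camera calls.

### The job

Light the job in the small vice: turn the swivel head on the bench post by its ball knob until the hook points out over the middle of the terminal box held in that vice, and only then hang the bell-shaped work lamp on the hook by its loop, so that it hangs free, straight and still above the box. Do not push the thin wire hook itself with the gripper or arm, do not tip the lamp over, and leave everything else on the bench where it stands.

Things in the scene. Friction and masses are not known exactly. Their poses are not given: they have to be found in the camera images.
- post: the fixed steel post of the swivel hook; origin on the bench, on its upright axis. Tube 22 mm across, round bolted foot 90 mm across; the turning head's hub on top, 34 mm across, 232 to 265 mm high, then a 16 mm neck and the ball knob.
- ball (a point): centre of the smooth black ball knob, 48 mm across, on top of the swivel head; 305 mm above the bench, on the post's axis. It is fixed to the head and turns it (stiff: about 0.45 N m of friction, stays where left, more than a full turn either way from joint 0).
- swivel (a joint): angle of the swivel head about the upright axis, rad, counter-clockwise seen from above; at 0 the hook points to world +x, at pi/2 to +y (the post itself always stands at the same yaw)
- hook_seat (a point): top of the wire at the middle of the hook's seat, 239 mm above the bench, 118 mm out from the post's axis; its x axis points outwards along the hook, z up. The hook is 8 mm round steel wire: straight out from the hub with its centre line 247 mm above the bench, then a 12 mm dip (flat from 108 to 128 mm out), then turned up at the end. The bench is at height 0.
- hook: the thin wire hook; origin on the post's axis at the height of the wire, 247 mm above the bench; x points outwards along the hook. Not to be pushed.
- hook_tip (a point): top of the hook's upturned end, 142 mm out from the axis, 260 mm above the bench, 21 mm above the seat; the wire's outermost point is 146 mm out
- job (a point): centre of the open top of the grey terminal box (58 x 58 mm) held in the small blue machine vice; 74 mm above the bench, which is the vice's highest point; about 120 mm from the post's axis. The vice is fixed, 150 mm long (174 mm with its screw and handle) and 90 mm wide, its length at right angles to the line from the post.
- lamp: cordless work lamp, 154 mm high, 0.2 to 0.4 kg, standing on its bell's rim; origin at the rim's centre, z up. Aluminium bell 100 mm across, 54 mm at 46 mm height; black housing 46 to 52 mm across up to 95 mm; above it a rigid black loop in the lamp's y-z plane. Half a turn about z looks the same.
- lamp_eye (a point): underside of the top of the loop, where it hangs: 145.5 mm above the lamp's origin, same axes. Loop: two upright flat straps, outer faces 49 mm apart along y (12 mm wide along x, 94 to 134 mm above the rim), joined by a pointed arch of 8 mm bar. Its opening, for a hook along the lamp's x, is 37 mm wide and 98 to 145 mm above the rim.
- shade: spare aluminium bell without housing or loop, 100 mm across, 58 mm high; origin under its centre. Leave.
- bottle: white bottle with a red cap, 52 mm across, 165 mm high; origin under its centre. Leave.
- tumbler: steel tumbler of files and brushes, 66 mm across, 105 mm high, its tools up to 180 mm high and within 35 mm of its axis; origin under its centre. Leave.
- jar: screw-top glass jar, 64 mm across, 90 mm high; origin under its centre. Leave.
- tape: black roll of tape lying flat, 90 mm across, 20 mm high; origin under its centre. Leave.
- tester: yellow and black voltage tester lying along its x, 165 x 52 mm, 36 mm high; origin under it, about the middle. Leave.
- driver: screwdriver lying along its x, 150 mm long, up to 35 mm thick. Leave.
- carton: small carton, 70 x 110 mm, 55 mm high; origin under its centre. Leave.
Not all that is in view belongs to the job. Leave any orange or purple look-alike of the part that bears job alone.

How it is judged:
By the outcome, as a careful person would: the job done as asked, in the order asked, and still so for the second after the job is handed in, with the robot touching nothing.
It also fails if it takes over 69 s, if anything falls off the work surface, if the arm or the gripper's body presses on something with over 40 N, if the wrist force passes 120 N, or if a joint passes its speed limit or range.

## Working session

There is one attempt and no reset: what is moved stays moved. The work goes in short steps, Python scripts to look and compute and a tool call to move; the robot and the scene stay as the last step left them, time stands still between calls to the robot, and variables do not carry over. Pictures are saved under pics/ and viewed, at most 12 in all, crops included, and the job is handed in when it is done.

Besides the shell and the picture viewer there is one more tool, called after "Call:" by a JSON object that holds its "fn" and its "kwargs". arm_command: Moves the arm, as the interface text tells. Its arguments: {"type":"object","properties":{"plan":{"type":"array"},"force":{"type":"number"}},"required":["plan"]}

```bash
mkdir -p pics; cat > h.py <<'E'
import numpy as np, cv2
from station import read_state, capture, calibration, finish_job
def cloud(name):
    c=calibration(name); im,d=capture(name)
    v,u=np.mgrid[:400,:640]
    P=np.linalg.inv(c["mtx"])@np.stack([u.ravel(),v.ravel(),np.ones(u.size)])*d.ravel()
    X=(np.array(c["R"]).T@(P-np.array(c["t"]).reshape(3,1))).T.reshape(400,640,3)
    X[d==0]=np.nan
    return im,d,X
E
python3 - <<'E'
from h import *
for n in("scene","side"):
    im,d,X=cloud(n); np.savez(n+"0.npz",im=im,X=X); cv2.imwrite(f"pics/{n}0.png",im)
    c=calibration(n); print(n,(-np.array(c["R"]).T@np.array(c["t"]).ravel()).round(3), np.isfinite(X[...,0]).mean())
print(read_state())
E
```

```text
scene [1.021 0.448 0.99 ] 0.99598828125
side [0.079 1.28  1.24 ] 0.9961640625
{'clock': 0.1, 'joint_positions': array([-6.46865420e+01,  5.00630431e+00,  1.00370360e+01,  9.51002285e+01,
       -1.31696424e-03,  8.99991307e+01]), 'joint_velocities': array([ 0.01914468, -0.04295787,  0.08246467, -0.12036295, -0.0262962 ,
       -0.00331195]), 'effort': array([-2.00639392e-04, -5.21559262e+01,  4.65653265e+01,  1.59337081e-02,
       -1.01794515e-05, -1.20817268e-05]), 'tcp_pos': array([ 0.23515516, -0.49717831,  0.40405209]), 'eef_rot': array([[ 9.03975645e-01,  4.27583609e-01, -5.39398600e-04],
       [ 4.27583949e-01, -9.03974992e-01,  1.08665508e-03],
       [-2.29669424e-05, -1.21294791e-03, -9.99999264e-01]]), 'contact_force': array([0.08263326, 0.25272546, 0.20567818]), 'torque': array([-0.01854179, -0.035945  , -0.07315272]), 'grip_force': 0.0, 'width': 1.0009713534340314}
```

View pics/scene0.png

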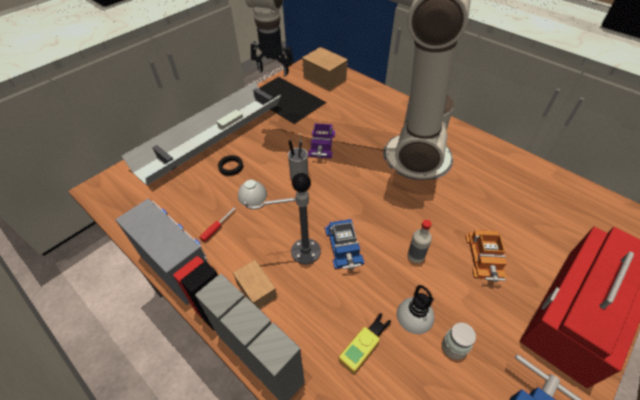

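View pics/side0.png

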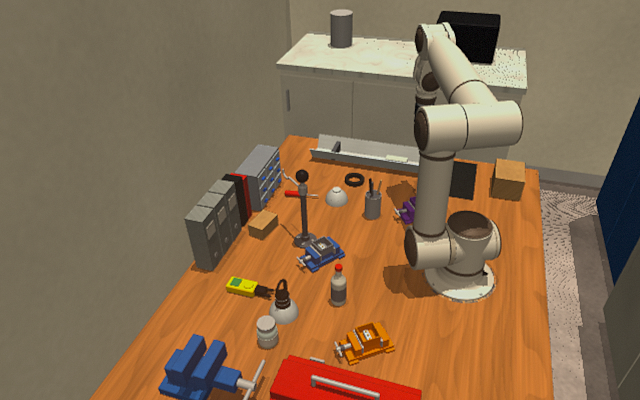

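Scene view: the post foot is at (306,250), the ball at (301,183), and the hook runs left to about (262,202), over the shade at (252,193). The lamp is at (416,308) in scene and (283,300) in side.

Four vices could be the one meant: small blue (345,243), orange (488,255), purple (321,140) and large blue (545,388). The small blue one fits: it holds a grey box and stands beside the post. Orange and purple are look-alikes, and the large one is too big.

Next I measure and confirm with a crop.

```bash
python3 - <<'E'
from h import *
C=[]
for n in("scene","side"):
    z=np.load(n+"0.npz"); im,X=z["im"],z["X"]
    hsv=cv2.cvtColor(im,cv2.COLOR_BGR2HSV); 
    C.append((n,im,X,hsv))
win={"scene":dict(ball=(290,172,313,194),foot=(290,238,322,265),vice=(325,215,366,272),lamp=(395,285,438,332),bottle=(408,218,434,266),jar=(442,322,478,362),tester=(338,312,392,372),shade=(236,178,268,209),tumbler=(286,140,310,180),carton=(232,258,278,308),hook=(262,188,300,212)),
"side":dict(ball=(294,168,311,184),vice=(295,234,347,274),lamp=(268,276,300,322),bottle=(328,262,349,307),jar=(254,315,280,348),tester=(224,274,274,300),shade=(324,184,350,208),tumbler=(362,176,384,220),carton=(246,208,280,240),hook=(278,165,300,200))}
for n,im,X,hsv in C:
    for k,(a,b,c,d) in win[n].items():
        P=X[b:d,a:c].reshape(-1,3); H=hsv[b:d,a:c].reshape(-1,3)
        m=P[:,2]>(.006)
        if k=="vice": 
            mm=m&(P[:,2]>.062)&(P[:,2]<.09); Q=P[mm]
            B=P[m&(H[:,0]>100)&(H[:,0]<130)&(H[:,1]>120)]; r=cv2.minAreaRect(B[:,:2].astype(np.float32)*1000); print(n,"viceblue",r)
            Q2=P[mm&(H[:,1]<70)]; print("   greytop",Q2.mean(0).round(4),np.ptp(Q2,0).round(3),len(Q2),cv2.minAreaRect(Q2[:,:2].astype(np.float32)*1000))
        elif k=="ball":
            Q=P[m&(H[:,2]<70)&(P[:,2]>.27)]
            A=np.c_[2*Q,np.ones(len(Q))]; s=np.linalg.lstsq(A,(Q**2).sum(1),rcond=None)[0]; print(n,"ball fit",s[:3].round(4),"r",np.sqrt(s[3]+s[:3]@s[:3]).round(4),"mean",Q.mean(0).round(4),len(Q))
        elif k=="lamp":
            Q=P[m]; print(n,"lamp",Q.min(0).round(3),Q.max(0).round(3))
            L=Q[(Q[:,2]>.1)]; print("   loop",L.mean(0).round(4),len(L)); print(L[np.argsort(-L[:,2])][:8].round(3))
            L=L[:,:2]; r=cv2.fitLine(L.astype(np.float32)*1000,cv2.DIST_HUBER,0,.01,.01).ravel(); print("   line",r)
            R=Q[(Q[:,2]<.046)&(Q[:,2]>.008)]
            from scipy.optimize import least_squares
            f=lambda p:np.hypot(R[:,0]-p[0],R[:,1]-p[1])-(.05-.5*R[:,2])
            print("   bell",least_squares(f,[R[:,0].mean(),R[:,1].mean()],loss="soft_l1",f_scale=.002).x.round(4))
        elif k=="hook":
            Q=P[(P[:,2]>.22)&(P[:,2]<.27)]; print(n,"hook",len(Q)); print(Q[::max(1,len(Q)//12)].round(3))
        else:
            Q=P[m&(P[:,2]<.19)]; print(n,k,Q.min(0).round(3),Q.max(0).round(3),np.median(Q,0).round(3))
i=C[0][1]
a=cv2.resize(i[160:340,230:450],(800,600)[:2] and (733,600),interpolation=cv2.INTER_CUBIC); cv2.imwrite("pics/crop1.png",a)
E
```

```text
scene ball fit [ 0.5856 -0.018   0.3046] r 0.024 mean [ 0.5927 -0.0098  0.3174] 282
scene foot [ 0.542 -0.061  0.006] [0.63  0.029 0.087] [ 0.594 -0.009  0.01 ]
scene viceblue ((496.4075622558594, 59.41578674316406), (149.21902465820312, 82.63336181640625), 52.81436538696289)
   greytop [0.4938 0.0544 0.0695] [0.08  0.076 0.015] 171 ((492.4443359375, 52.37733459472656), (61.91139602661133, 57.86159133911133), 52.78977966308594)
scene lamp [0.504 0.293 0.006] [0.585 0.389 0.153]
   loop [0.5392 0.3417 0.1322] 138
[[0.537 0.341 0.153]
 [0.539 0.339 0.153]
 [0.538 0.336 0.153]
 [0.536 0.338 0.153]
 [0.539 0.35  0.152]
 [0.535 0.339 0.152]
 [0.534 0.336 0.152]
 [0.535 0.342 0.152]]
   line [1.9056951e-01 9.8167372e-01 5.3967957e+02 3.4208887e+02]
   bell [0.5402 0.3414]
scene bottle [0.267 0.172 0.006] [0.405 0.265 0.167] [0.393 0.244 0.095]
scene jar [0.514 0.428 0.006] [0.575 0.492 0.094] [0.558 0.461 0.085]
scene tester [0.6   0.262 0.006] [0.765 0.314 0.039] [0.704 0.29  0.031]
scene shade [ 0.499 -0.347  0.006] [ 0.593 -0.26   0.062] [ 0.556 -0.29   0.035]
scene tumbler [ 0.255 -0.3
[... 1267 characters left out ...]
0.585 0.497 0.097] [0.533 0.475 0.064]
side tester [0.597 0.211 0.006] [0.784 0.319 0.042] [0.687 0.298 0.029]
side shade [ 0.493 -0.42   0.006] [ 0.618 -0.25   0.064] [ 0.535 -0.286  0.032]
side tumbler [ 0.337 -0.526  0.006] [ 0.474 -0.207  0.178] [ 0.371 -0.232  0.081]
side carton [ 0.711 -0.164  0.006] [0.863 0.045 0.063] [ 0.766 -0.024  0.048]
side hook 70
[[ 0.692 -0.101  0.263]
 [ 0.688 -0.101  0.255]
 [ 0.695 -0.105  0.237]
 [ 0.687 -0.094  0.237]
 [ 0.671 -0.086  0.24 ]
 [ 0.663 -0.076  0.244]
 [ 0.662 -0.072  0.242]
 [ 0.643 -0.056  0.252]
 [ 0.632 -0.057  0.249]
 [ 0.621 -0.04   0.254]
 [ 0.61  -0.04   0.251]
 [ 0.611 -0.032  0.247]
 [ 0.598 -0.008  0.258]
 [ 0.591 -0.     0.255]]
```

View pics/crop1.png

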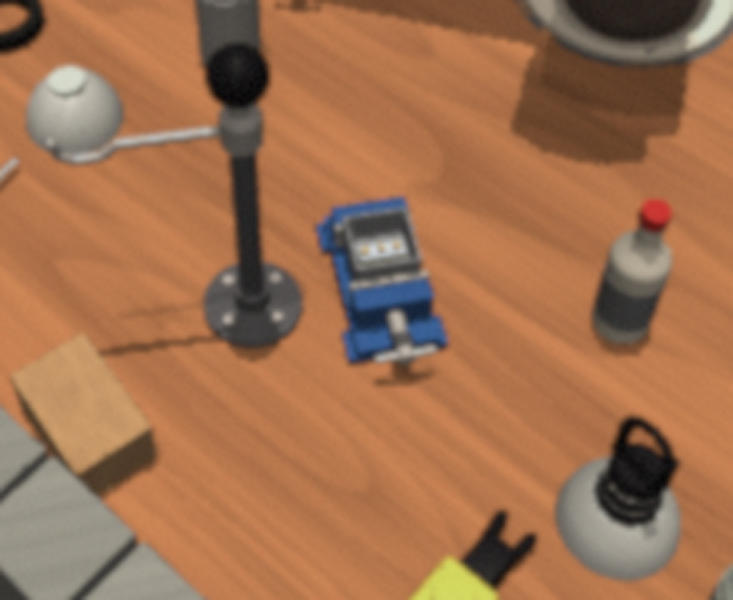

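The crop shows the small blue vice holding the grey terminal box next to the post, at about (385,245) in the crop. The lamp with its housing and loop is at (630,490), and the shade at (75,110) has no loop. The hook points to about -39° and should point to about 143.5°. I now move above the ball.

Call:
{"fn": "arm_command", "kwargs": {"plan": [{"travel": [43,-24,-20],"spin": 0,"jaw": 0},{"travel": [43,-24,-20],"spin": 0,"jaw": 0},{"travel": [43,-24,-20],"spin": 0,"jaw": 0},{"travel": [43,-24,-20],"spin": 0,"jaw": 0},{"travel": [43,-24,-20],"spin": 0,"jaw": 0}]}}

```text
clock: 0.72
tcp_pos: [0.3789, -0.2954, 0.5051]
eef_rot: [[0.904, 0.427, -0.0], [0.427, -0.904, 0.0], [-0.0, -0.0, -1.0]]
contact_force: [0.3, -0.1, 0.1]
width: 1.002
grip_force: 0.0
```

Call:
{"fn": "arm_command", "kwargs": {"plan": [{"travel": [43,-24,-10],"spin": 0,"jaw": 0},{"travel": [43,-24,-10],"spin": 0,"jaw": 0},{"travel": [43,-24,0],"spin": 0,"jaw": 0},{"travel": [43,-24,0],"spin": 0,"jaw": 0},{"travel": [43,-24,0],"spin": 0,"jaw": 0}]}}

```text
clock: 1.35
tcp_pos: [0.5221, -0.0949, 0.5244]
eef_rot: [[0.904, 0.428, -0.0], [0.428, -0.904, 0.0], [-0.0, -0.0, -1.0]]
contact_force: [0.9, -0.5, -0.9]
width: 0.997
grip_force: 0.0
```

Call:
{"fn": "arm_command", "kwargs": {"plan": [{"travel": [43,-24,0],"spin": 0,"jaw": 0},{"travel": [30,-16,0],"spin": 0,"jaw": 0},{"travel": [0,0,0],"spin": 0,"jaw": 0},{"travel": [0,0,0],"spin": 0,"jaw": 0}]}}

```text
clock: 1.85
tcp_pos: [0.57, -0.0293, 0.5244]
eef_rot: [[0.904, 0.428, -0.001], [0.428, -0.904, -0.0], [-0.001, -0.0, -1.0]]
contact_force: [0.6, 0.1, 0.9]
width: 0.998
grip_force: 0.0
```

```bash
python3 - <<'E'
from h import *
s=read_state(); print(s["joint_positions"].round(1),s["tcp_pos"].round(4),s["eef_rot"].round(3).tolist(),s["clock"])
im,d,X=cloud("wrist"); np.savez("wrist1.npz",im=im,X=X); cv2.imwrite("pics/w1.png",im)
c=calibration("wrist"); print((-np.array(c["R"]).T@np.array(c["t"]).ravel()).round(3),c["mtx"])
Q=X[(im.max(2)<70)&(X[...,2]>.27)&(np.hypot(X[...,0]-.584,X[...,1]+.0145)<.04)]
A=np.c_[2*Q,np.ones(len(Q))]; q=np.linalg.lstsq(A,(Q**2).sum(1),rcond=None)[0]; print(len(Q),q[:3].round(4),np.sqrt(q[3]+q[:3]@q[:3]))
E
```

```text
[ -2.9  13.2  33.2 110.   -0.  151.7] [ 0.57   -0.0293  0.5244] [[0.904, 0.428, -0.001], [0.428, -0.904, -0.0], [-0.001, -0.0, -1.0]] 1.85
[ 0.631 -0.001  0.495] [[357.06193591   0.         316.23277052]
 [  0.         357.06193591 200.37428216]
 [  0.           0.           1.        ]]
23562 [ 0.618  -0.0066  0.3832] 0.0683352261096124
```

View pics/w1.png

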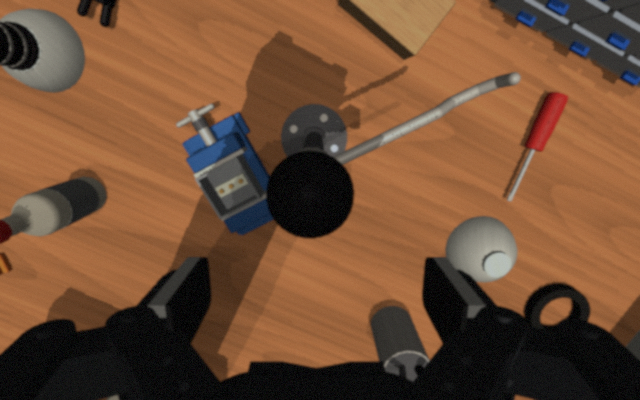

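The wrist view shows the ball at (310,193), the hook running up-right to its tip at (513,78), the box at (230,185) and the lamp at (45,48). I'll refit within these windows.

```bash
python3 - <<'E'
from h import *
z=np.load("wrist1.npz"); im,X=z["im"],z["X"]
v,u=np.mgrid[:400,:640]
hsv=cv2.cvtColor(im,cv2.COLOR_BGR2HSV)
m=(np.hypot(u-310,v-193)<41)&(X[...,2]>.29)
Q=X[m]; A=np.c_[2*Q,np.ones(len(Q))]; q=np.linalg.lstsq(A,(Q**2).sum(1),rcond=None)[0]; print("ball",len(Q),q[:3].round(4),np.sqrt(q[3]+q[:3]@q[:3]))
b=q[:2]
# foot circle
F=X[(X[...,2]>.004)&(X[...,2]<.03)&(np.hypot(X[...,0]-b[0],X[...,1]-b[1])<.05)]; print("foot",cv2.minEnclosingCircle(F[:,:2].astype(np.float32)*1000))
h=(u>370)&(u<525)&(v<150)&(v>60)&(X[...,2]>.22)&(X[...,2]<.275); Q=X[h]
l=cv2.fitLine(Q[:,:2].astype(np.float32)*1000,cv2.DIST_HUBER,0,.01,.01).ravel(); print("hook",len(Q),l,np.degrees(np.arctan2(l[1],l[0])))
f=Q[np.argmax(np.hypot(*(Q[:,:2]-b).T))]; print("far",f, np.degrees(np.arctan2(*(f[:2]-b)[::-1])),np.hypot(*(f[:2]-b)))
w=(u>180)&(u<275)&(v>110)&(v<240)&(X[...,2]>.008)&(X[...,2]<.1)
B=X[w&(hsv[...,0]>100)&(hsv[...,0]<130)&(hsv[...,1]>110)]; print("blue",cv2.minAreaRect(B[:,:2].astype(np.float32)*1000))
for lo in(.055,.065,.07):
    T=X[w&(X[...,2]>lo)&(hsv[...,1]<90)]; r=cv2.minAreaRect(T[:,:2].astype(np.float32)*1000);print("top",len(T),r,T[:,2].max(), np.degrees(np.arctan2(r[0][1]/1e3-b[1],r[0][0]/1e3-b[0])),np.hypot(r[0][1]/1e3-b[1],r[0][0]/1e3-b[0]))
E
```

```text
ball 5233 [ 0.5855 -0.0183  0.3071] 0.023315138788645235
foot ((585.1137084960938, -18.640058517456055), 44.87493896484375)
hook 1929 [ 7.842477e-01 -6.204478e-01  6.633838e+02 -7.968423e+01] -38.348843
far [ 0.69962374 -0.10777524  0.25888167] -38.09759322361317 0.14503135294913927
blue ((494.26129150390625, 53.556053161621094), (146.9835205078125, 87.33641052246094), 53.091487884521484)
top 1656 ((489.3227844238281, 49.8323974609375), (105.5908432006836, 69.76089477539062), 51.60894775390625) 0.07743391157267589 144.68694913997598 0.11785078623659603
top 734 ((491.87750244140625, 51.95433044433594), (58.10034942626953, 58.816471099853516), 53.087196350097656) 0.07743391157267589 143.11614144412476 0.1170366717819802
top 587 ((491.8763732910156, 51.95515441894531), (58.10034942626953, 58.81377410888672), 53.087196350097656) 0.07743391157267589 143.1161505747458 0.1170380694825567
```

Call:
{"fn": "arm_command", "kwargs": {"plan": [{"travel": [18.7,-3.3,0],"spin": 0,"jaw": 0},{"travel": [0,0,25],"spin": 0,"jaw": 0},{"travel": [0,0,25],"spin": 0,"jaw": 0},{"travel": [0,0,18],"spin": 0,"jaw": 0},{"travel": [0,0,0],"spin": 0,"jaw": 0}], "force": 80}}

```text
clock: 2.52
tcp_pos: [0.585, -0.019, 0.456]
eef_rot: [[0.905, 0.426, -0.002], [0.426, -0.905, -0.0], [-0.002, -0.001, -1.0]]
contact_force: [-0.5, -0.4, 0.7]
width: 0.998
grip_force: 0.0
```

Call:
{"fn": "arm_command", "kwargs": {"plan": [{"travel": [0,0,0],"spin": 0,"jaw": 1},{"travel": [0,0,0],"spin": 0,"jaw": 1},{"travel": [0,0,0],"spin": 0,"jaw": 1},{"travel": [0,0,0],"spin": 0,"jaw": 1},{"travel": [0,0,0],"spin": 0,"jaw": 1}]}}

```text
clock: 3.15
tcp_pos: [0.5854, -0.018, 0.4583]
eef_rot: [[0.904, 0.428, 0.002], [0.428, -0.904, 0.0], [0.002, 0.001, -1.0]]
contact_force: [-2.7, -0.2, 6.1]
width: 0.527
grip_force: 81.1
```

Call:
{"fn": "arm_command", "kwargs": {"plan": [{"travel": [0,0,0],"spin": 0,"jaw": 1},{"travel": [0,0,0],"spin": 0,"jaw": 1},{"travel": [0,0,0],"spin": -3,"jaw": 1}]}}

```text
clock: 3.52
tcp_pos: [0.5854, -0.018, 0.4583]
eef_rot: [[0.88, 0.475, 0.002], [0.475, -0.88, 0.0], [0.002, 0.001, -1.0]]
contact_force: [-2.7, 0.3, 6.4]
width: 0.529
grip_force: 81.2
```

Call:
{"fn": "arm_command", "kwargs": {"plan": [{"travel": [0,0,0],"spin": -7,"jaw": 1},{"travel": [0,0,0],"spin": -10,"jaw": 1},{"travel": [0,0,0],"spin": -10,"jaw": 1},{"travel": [0,0,0],"spin": -10,"jaw": 1},{"travel": [0,0,0],"spin": -10,"jaw": 1}]}}

```text
clock: 4.15
tcp_pos: [0.5853, -0.018, 0.4583]
eef_rot: [[0.249, 0.969, 0.002], [0.969, -0.249, 0.0], [0.001, 0.002, -1.0]]
contact_force: [-1.9, 0.2, 6.7]
width: 0.526
grip_force: 81.2
```

Call:
{"fn": "arm_command", "kwargs": {"plan": [{"travel": [0,0,0],"spin": -10,"jaw": 1},{"travel": [0,0,0],"spin": -10,"jaw": 1},{"travel": [0,0,0],"spin": -10,"jaw": 1},{"travel": [0,0,0],"spin": -10,"jaw": 1},{"travel": [0,0,0],"spin": -10,"jaw": 1}]}}

```text
clock: 4.78
tcp_pos: [0.5854, -0.018, 0.4583]
eef_rot: [[-0.582, 0.813, 0.002], [0.813, 0.582, 0.0], [-0.001, 0.002, -1.0]]
contact_force: [-0.9, 2.1, 6.4]
width: 0.528
grip_force: 81.0
```

Call:
{"fn": "arm_command", "kwargs": {"plan": [{"travel": [0,0,0],"spin": -10,"jaw": 1},{"travel": [0,0,0],"spin": -10,"jaw": 1},{"travel": [0,0,0],"spin": -10,"jaw": 1},{"travel": [0,0,0],"spin": -10,"jaw": 1},{"travel": [0,0,0],"spin": -10,"jaw": 1}]}}

```text
clock: 5.4
tcp_pos: [0.5854, -0.018, 0.4583]
eef_rot: [[-0.997, 0.077, 0.002], [0.077, 0.997, 0.0], [-0.002, 0.0, -1.0]]
contact_force: [-2.0, 1.4, 6.0]
width: 0.529
grip_force: 81.2
```

Call:
{"fn": "arm_command", "kwargs": {"plan": [{"travel": [0,0,0],"spin": -10,"jaw": 1},{"travel": [0,0,0],"spin": -10,"jaw": 1},{"travel": [0,0,0],"spin": -8,"jaw": 1},{"travel": [0,0,0],"spin": -3,"jaw": 1},{"travel": [0,0,0],"spin": 0,"jaw": 1}]}}

```text
clock: 6.02
tcp_pos: [0.5854, -0.018, 0.4583]
eef_rot: [[-0.896, -0.444, 0.002], [-0.444, 0.896, 0.0], [-0.002, -0.001, -1.0]]
contact_force: [-1.4, 0.9, 6.1]
width: 0.525
grip_force: 81.2
```

```bash
cat >> h.py <<'E'
def hook(n):
    im,d,X=cloud(n); b=np.array([.5855,-.0183])
    r=np.hypot(X[...,0]-b[0],X[...,1]-b[1])
    Q=X[(r>.03)&(r<.155)&(X[...,2]>.225)&(X[...,2]<.27)]
    a=np.degrees(np.arctan2(Q[:,1]-b[1],Q[:,0]-b[0])); print(n,len(Q),"angle",np.median(a).round(2),a.std().round(1),"rmax",r[(r<.155)&(X[...,2]>.225)&(X[...,2]<.27)].max())
    return im,X
E
python3 - <<'E'
from h import *
s=read_state(); print(s["joint_positions"].round(1),s["tcp_pos"].round(4),s["eef_rot"].round(3).tolist(),s["clock"])
for n in("scene","side","wrist"): hook(n)
E
```

```text
[ -1.8  11.7  23.6 101.8   0.  -28.1] [ 0.5854 -0.018   0.4583] [[-0.896, -0.444, 0.002], [-0.444, 0.896, 0.0], [-0.002, -0.001, -1.0]] 6.025
scene 148 angle 141.05 2.0 rmax 0.144366564822022
side 67 angle 141.29 2.2 rmax 0.1481951960526518
wrist 3955 angle 143.28 1.8 rmax 0.14513027537643075
```

Call:
{"fn": "arm_command", "kwargs": {"plan": [{"travel": [0,0,0],"spin": 0,"jaw": 0},{"travel": [0,0,0],"spin": 0,"jaw": 0},{"travel": [0,0,0],"spin": 0,"jaw": 0},{"travel": [0,0,0],"spin": 0,"jaw": 0},{"travel": [0,0,0],"spin": 0,"jaw": 0}]}}

```text
clock: 6.8
tcp_pos: [0.5856, -0.0181, 0.4567]
eef_rot: [[-0.896, -0.443, 0.0], [-0.443, 0.896, -0.0], [-0.0, -0.0, -1.0]]
contact_force: [0.1, -0.4, 0.5]
width: 0.999
grip_force: 0.0
```

Call:
{"fn": "arm_command", "kwargs": {"plan": [{"travel": [0,0,-20],"spin": 0,"jaw": 0},{"travel": [0,0,-30],"spin": 0,"jaw": 0},{"travel": [0,0,-20],"spin": 9.4,"jaw": 0},{"travel": [0,0,0],"spin": 9.4,"jaw": 0},{"travel": [0,0,0],"spin": 9.4,"jaw": 0}]}}

```text
clock: 7.42
tcp_pos: [0.5857, -0.0181, 0.5269]
eef_rot: [[-0.999, 0.038, 0.001], [0.038, 0.999, -0.0], [-0.001, -0.0, -1.0]]
contact_force: [-0.6, 1.3, -0.3]
width: 0.993
grip_force: 0.0
```

Call:
{"fn": "arm_command", "kwargs": {"plan": [{"travel": [0,0,0],"spin": 9.2,"jaw": 0},{"travel": [14,43,0],"spin": 0,"jaw": 0},{"travel": [14,43,0],"spin": 0,"jaw": 0},{"travel": [14,43,0],"spin": 0,"jaw": 0},{"travel": [14,43,0],"spin": 0,"jaw": 0}]}}

```text
clock: 8.05
tcp_pos: [0.5634, 0.1629, 0.5268]
eef_rot: [[-0.981, 0.192, 0.0], [0.192, 0.981, 0.0], [-0.0, 0.0, -1.0]]
contact_force: [0.8, -0.1, 0.7]
width: 1.0
grip_force: 0.0
```

Call:
{"fn": "arm_command", "kwargs": {"plan": [{"travel": [14,43,0],"spin": 0,"jaw": 0},{"travel": [14,43,0],"spin": 0,"jaw": 0},{"travel": [14,43,0],"spin": 0,"jaw": 0},{"travel": [15,44,0],"spin": 0,"jaw": 0},{"travel": [0,0,0],"spin": 0,"jaw": 0}]}}

```text
clock: 8.68
tcp_pos: [0.5406, 0.3453, 0.5253]
eef_rot: [[-0.982, 0.189, -0.002], [0.189, 0.982, -0.0], [0.001, -0.001, -1.0]]
contact_force: [0.6, -0.7, -0.0]
width: 0.996
grip_force: 0.0
```

```bash
python3 - <<'E'
from h import *
s=read_state(); print(s["joint_positions"].round(1),s["tcp_pos"].round(4),s["eef_rot"].round(3).tolist(),s["clock"])
hook("scene");hook("side")
im,X=hook("wrist"); cv2.imwrite("pics/w2.png",im); np.savez("wrist2.npz",im=im,X=X)
near=np.hypot(X[...,0]-.54,X[...,1]-.3415)<.07
L=X[near&(X[...,2]>.135)&(X[...,2]<.165)]; print("arch",len(L),L.mean(0).round(4),L[:,2].max(),cv2.minAreaRect(L[:,:2].astype(np.float32)*1000))
L=X[near&(X[...,2]>.10)&(X[...,2]<.165)]; print("loop",len(L),cv2.minAreaRect(L[:,:2].astype(np.float32)*1000))
R=X[near&(X[...,2]>.006)&(X[...,2]<.05)]; print("bell",cv2.minEnclosingCircle(R[:,:2].astype(np.float32)*1000))
E
```

```text
[ 32.6  25.7  49.5 113.9   0.   43.4] [0.5406 0.3453 0.5253] [[-0.982, 0.189, -0.002], [0.189, 0.982, -0.0], [0.001, -0.001, -1.0]] 8.675
scene 147 angle 140.91 1.8 rmax 0.14337494409679952
side 66 angle 141.61 2.3 rmax 0.14871085180906016
  return _methods._mean(a, axis=axis, dtype=dtype,
  ret = ret.dtype.type(ret / rcount)
  ret = _var(a, axis=axis, dtype=dtype, out=out, ddof=ddof,
  arrmean = um.true_divide(arrmean, div, out=arrmean,
  ret = ret.dtype.type(ret / rcount)
Traceback (most recent call last):
  File "h.py", line 14, in hook
    a=np.degrees(np.arctan2(Q[:,1]-b[1],Q[:,0]-b[0])); print(n,len(Q),"angle",np.median(a).round(2),a.std().round(1),"rmax",r[(r<.155)&(X[...,2]>.225)&(X[...,2]<.27)].max())
                                                                                                                            ~~~~~~~~~~~~~~~~~~~~~~~~~~~~~~~~~~~~~~~~~~~~~~^^
ValueError: zero-size array to reduction operation maximum which has no identity
```

```bash
python3 - <<'E'
from h import *
im,d,X=cloud("wrist"); cv2.imwrite("pics/w2.png",im); np.savez("wrist2.npz",im=im,X=X)
near=np.hypot(X[...,0]-.54,X[...,1]-.3415)<.07
for lo in (.14,.11): 
    L=X[near&(X[...,2]>lo)&(X[...,2]<.165)]; print("loop",len(L),L.mean(0).round(4),L[:,2].max(),cv2.minAreaRect(L[:,:2].astype(np.float32)*1000))
R=X[near&(X[...,2]>.006)&(X[...,2]<.05)]; print("bell",cv2.minEnclosingCircle(R[:,:2].astype(np.float32)*1000))
z=np.load("scene0.npz")["X"]
im,d,Y=cloud("scene"); b=np.array([.5855,-.0183])
Q=Y[(np.hypot(*(Y[...,:2]-b).transpose(2,0,1))<.155)&(np.hypot(*(Y[...,:2]-b).transpose(2,0,1))>.03)&(Y[...,2]>.225)&(Y[...,2]<.27)]
l=cv2.fitLine(Q[:,:2].astype(np.float32)*1000,cv2.DIST_HUBER,0,.01,.01).ravel(); print("hook",l,np.degrees(np.arctan2(l[1],l[0]))); print(Q[np.argmin(Q[:,0])])
E
```

```text
loop 323 [0.536  0.3406 0.1491] 0.15594527245347212 ((536.421142578125, 340.6917419433594), (43.46702575683594, 8.08345890045166), 78.46361541748047)
loop 471 [0.5354 0.3408 0.1436] 0.15594527245347212 ((536.235107421875, 340.6493835449219), (48.53578186035156, 11.667237281799316), 77.99564361572266)
bell ((535.7706909179688, 340.7286071777344), 48.629947662353516)
hook [  0.7945235   -0.60723346 515.6466      38.084717  ] -37.389732
[0.47145679 0.06914027 0.25949647]
```

View pics/w2.png

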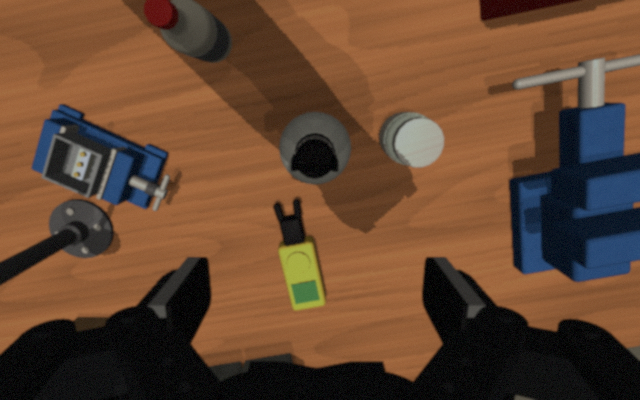

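The lamp is at (315,155) under the gripper, with the jar at (412,140) and the tester at (300,270) clear of the fingers. I descend and grip the straps.

Call:
{"fn": "arm_command", "kwargs": {"plan": [{"travel": [3.6,-5.4,0],"spin": 0.9,"jaw": 0},{"travel": [0,0,45],"spin": 0,"jaw": 0},{"travel": [0,0,45],"spin": 0,"jaw": 0},{"travel": [0,0,45],"spin": 0,"jaw": 0},{"travel": [0,0,40],"spin": 0,"jaw": 0}], "force": 40}}

```text
clock: 9.55
tcp_pos: [0.536, 0.3364, 0.3504]
eef_rot: [[-0.978, 0.209, 0.0], [0.209, 0.978, 0.0], [-0.0, 0.0, -1.0]]
contact_force: [0.6, 0.8, 0.6]
width: 0.999
grip_force: 0.0
```

Call:
{"fn": "arm_command", "kwargs": {"plan": [{"travel": [0,0,30],"spin": 0,"jaw": 0},{"travel": [0,0,25],"spin": 0,"jaw": 0},{"travel": [0,0,15],"spin": 0,"jaw": 0},{"travel": [0,0,0],"spin": 0,"jaw": 0},{"travel": [0,0,0],"spin": 0,"jaw": 0}]}}

```text
clock: 10.18
tcp_pos: [0.5367, 0.3376, 0.283]
eef_rot: [[-0.978, 0.208, 0.001], [0.208, 0.978, 0.001], [-0.001, 0.001, -1.0]]
contact_force: [-0.3, -0.2, 0.5]
width: 0.998
grip_force: 0.0
```

```bash
python3 - <<'E'
from h import *
s=read_state(); print(s["tcp_pos"].round(4),s["eef_rot"].round(3).tolist(),s["width"])
im,d,X=cloud("wrist"); a=im
b=cloud("scene")[0][230:350,350:500]; b=cv2.resize(b,(500,400))
cv2.imwrite("pics/g.png",np.hstack([cv2.resize(a,(300,400))*1,b]) )
near=np.hypot(X[...,0]-.536,X[...,1]-.3407)<.04
L=X[near&(X[...,2]>.12)&(X[...,2]<.165)]; print(len(L),cv2.minAreaRect(L[:,:2].astype(np.float32)*1000) if len(L) else 0)
E
```

```text
[0.5367 0.3376 0.283 ] [[-0.978, 0.208, 0.001], [0.208, 0.978, 0.001], [-0.001, 0.001, -1.0]] 0.9979255565553528
5013 ((537.8909912109375, 348.1871337890625), (64.55094146728516, 14.019026756286621), 78.8436050415039)
```

View pics/g.png

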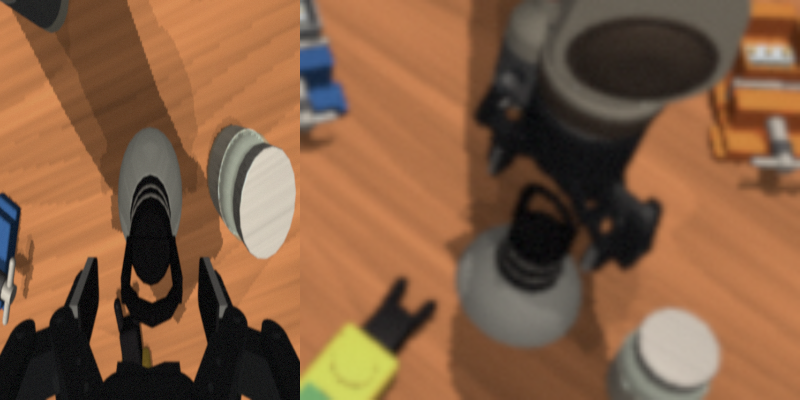

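The left half shows both pads straddling the loop at about (152,270). The right half confirms the fingers are around it. A small correction, then I close.

Call:
{"fn": "arm_command", "kwargs": {"plan": [{"travel": [0,2.5,3],"spin": 0,"jaw": 0},{"travel": [0,0,0],"spin": 0,"jaw": 0.3},{"travel": [0,0,0],"spin": 0,"jaw": 0.4},{"travel": [0,0,0],"spin": 0,"jaw": 1},{"travel": [0,0,0],"spin": 0,"jaw": 1}], "force": 40}}

```text
clock: 10.9
tcp_pos: [0.5371, 0.3402, 0.2789]
eef_rot: [[-0.978, 0.208, 0.0], [0.208, 0.978, 0.0], [-0.0, 0.0, -1.0]]
contact_force: [0.1, 0.6, 1.9]
width: 0.565
grip_force: 42.2
```

Call:
{"fn": "arm_command", "kwargs": {"plan": [{"travel": [0,0,0],"spin": 0,"jaw": 1},{"travel": [0,0,0],"spin": 0,"jaw": 1},{"travel": [0,0,0],"spin": 0,"jaw": 1}]}}

```text
clock: 11.28
tcp_pos: [0.5371, 0.3402, 0.2789]
eef_rot: [[-0.978, 0.208, 0.0], [0.208, 0.978, 0.0], [-0.0, 0.0, -1.0]]
contact_force: [1.3, 2.4, 2.4]
width: 0.562
grip_force: 42.2
```

Call:
{"fn": "arm_command", "kwargs": {"plan": [{"travel": [0,0,-10],"spin": 0,"jaw": 1},{"travel": [0,0,-15],"spin": 0,"jaw": 1},{"travel": [0,0,-25],"spin": 0,"jaw": 1},{"travel": [0,0,-25],"spin": 0,"jaw": 1},{"travel": [0,0,0],"spin": 0,"jaw": 1}]}}

```text
clock: 11.9
tcp_pos: [0.5373, 0.3402, 0.3565]
eef_rot: [[-0.978, 0.208, 0.004], [0.208, 0.978, 0.002], [-0.003, 0.003, -1.0]]
contact_force: [0.1, 0.2, -2.5]
width: 0.566
grip_force: 42.0
```

```bash
python3 - <<'E'
from h import *
s=read_state(); print(s["joint_positions"].round(1),s["tcp_pos"].round(4),s["eef_rot"].round(3).tolist(),s["width"],s["clock"],s["contact_force"])
t=s["tcp_pos"]
from scipy.optimize import least_squares
for n in("wrist","scene","side"):
    im,d,X=cloud(n); np.savez(n+"3.npz",im=im,X=X)
    near=np.hypot(X[...,0]-t[0],X[...,1]-t[1])<.07
    R=X[near&(X[...,2]>.06)&(X[...,2]<.125)]; 
    if len(R)<30: print(n,len(R)); continue
    f=lambda p:np.hypot(R[:,0]-p[0],R[:,1]-p[1])-np.clip(.05-.5*(R[:,2]-p[2]),.02,.051)
    print(n,len(R),R[:,2].min(),least_squares(f,[t[0],t[1],.075],loss="soft_l1",f_scale=.002).x.round(4))
E
```

```text
[32.3 16.2 17.6 91.2 -0.  44.3] [0.5373 0.3402 0.3565] [[-0.978, 0.208, 0.004], [0.208, 0.978, 0.002], [-0.003, 0.003, -1.0]] 0.5657978746313321 11.9 [ 0.13140343  0.15094781 -2.52807303]
wrist 8239 0.07631820662857564 [0.5381 0.3408 0.0862]
scene 863 0.07294189215240963 [0.5363 0.3404 0.0835]
side 526 0.07112772568532817 [0.5356 0.3399 0.0824]
```

Call:
{"fn": "arm_command", "kwargs": {"plan": [{"travel": [0,0,-15],"spin": 5,"jaw": 1},{"travel": [0,0,-20],"spin": 8,"jaw": 1},{"travel": [0,0,-11.5],"spin": 8,"jaw": 1},{"travel": [0,0,0],"spin": 3.9,"jaw": 1},{"travel": [-3.8,-13.7,0],"spin": 0,"jaw": 1}]}}

```text
clock: 12.68
tcp_pos: [0.5318, 0.3269, 0.3985]
eef_rot: [[-0.801, 0.599, -0.002], [0.599, 0.801, -0.001], [0.001, -0.002, -1.0]]
contact_force: [-0.2, 0.3, -2.0]
width: 0.562
grip_force: 42.4
```

Call:
{"fn": "arm_command", "kwargs": {"plan": [{"travel": [-6,-24,0],"spin": 0,"jaw": 1},{"travel": [-7,-30,0],"spin": 0,"jaw": 1},{"travel": [-9,-36,0],"spin": 0,"jaw": 1},{"travel": [-9,-36,0],"spin": 0,"jaw": 1},{"travel": [-9,-36,0],"spin": 0,"jaw": 1}]}}

```text
clock: 13.3
tcp_pos: [0.4654, 0.1716, 0.3992]
eef_rot: [[-0.801, 0.599, -0.001], [0.599, 0.801, -0.001], [0.001, -0.001, -1.0]]
contact_force: [0.7, -0.2, -1.8]
width: 0.563
grip_force: 42.4
```

Call:
{"fn": "arm_command", "kwargs": {"plan": [{"travel": [-9,-34,0],"spin": 0,"jaw": 1},{"travel": [-6,-24,0],"spin": 0,"jaw": 1},{"travel": [-4,-16,0],"spin": 0,"jaw": 1},{"travel": [-1,-8,0],"spin": 0,"jaw": 1},{"travel": [0,0,0],"spin": 0,"jaw": 1}]}}

```text
clock: 13.92
tcp_pos: [0.4333, 0.0956, 0.4001]
eef_rot: [[-0.8, 0.6, 0.0], [0.6, 0.8, 0.0], [0.0, 0.0, -1.0]]
contact_force: [0.3, -0.2, -1.6]
width: 0.563
grip_force: 42.5
```

```bash
cat > chk.py <<'E'
from h import *
import sys
s=read_state(); t=s["tcp_pos"]; R=s["eef_rot"]; print(s["joint_positions"].round(1),t.round(4),R.round(3).tolist(),s["width"].__round__(3),s["clock"],s["contact_force"])
p=np.array([.5855,-.0183]); a=np.radians(143.1); h=np.array([np.cos(a),np.sin(a)]); n=np.array([-h[1],h[0]])
print("radial",(t[:2]-p)@h,"lateral",(t[:2]-p)@n,"yaw y",np.degrees(np.arctan2(R[1,1],R[0,1])))
I=[]
for nme in("wrist","scene","side"):
    im,d,X=cloud(nme); np.savez(nme+"4.npz",im=im,X=X); I.append(im)
    q=X[...,:2]-p; r=q@h; l=q@n
    Q=(r>.08)&(r<.15)&(abs(l)<.014)&(X[...,2]>.228)&(X[...,2]<.268); print(nme,"hook lat",Q.sum(),np.median(l[Q]) if Q.any() else 0, r[Q].max() if Q.any() else 0)
def proj(n,P):
    c=calibration(n); x=c["mtx"]@(np.array(c["R"])@P+np.array(c["t"]).ravel()); return x[:2]/x[2]
o=[cv2.resize(I[0],(400,300))]
for k,nme in((1,"scene"),(2,"side")):
    u,v=proj(nme,np.array([.46,.08,.22])).astype(int); print(nme,u,v)
    c=I[k][max(v-60,0):v+60,max(u-80,0):u+80]; o.append(cv2.resize(c,(400,300),interpolation=cv2.INTER_CUBIC))
cv2.imwrite(sys.argv[1],np.vstack([np.hstack(o[1:]),np.hstack([o[0],o[0]*0])]))
E
python3 chk.py pics/c1.png
```

```text
[12.4 -9.6 -4.5 95.1  0.  49.3] [0.4333 0.0956 0.4001] [[-0.8, 0.6, 0.0], [0.6, 0.8, 0.0], [0.0, 0.0, -1.0]] 0.563 13.925 [ 0.27824303 -0.17245601 -1.59028632]
radial 0.19008889565043185 lateral 0.000349989187662339 yaw y 53.11088143957306
wrist hook lat 0 0 0
scene hook lat 88 -0.003208088588097284 0.14442999635326273
side hook lat 3 -0.002982825910262367 0.08631856634453178
scene 361 196
side 327 217
```

View pics/c1.png

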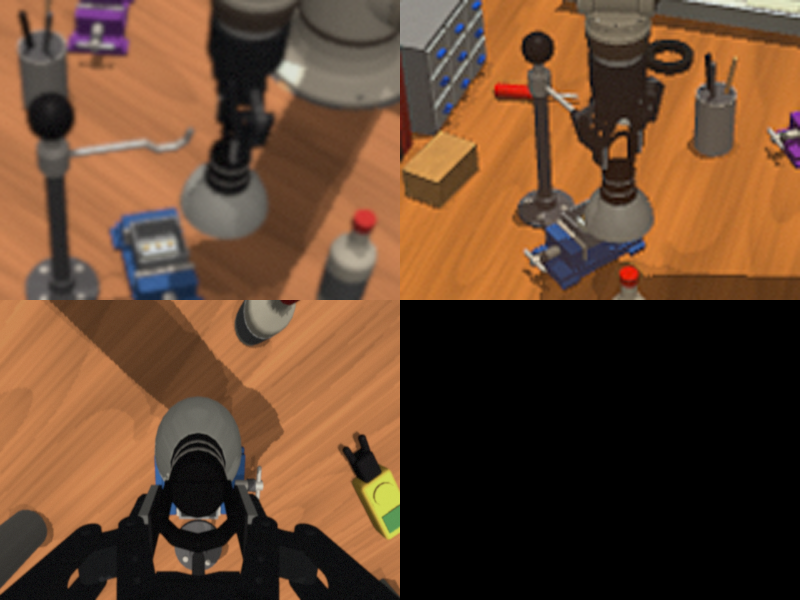

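Scene: the hook tip at (188,135) in the crop points straight at the loop at (230,160). Side: the hook runs into the gap between the fingers. I raise 5 mm and slide inward.

Call:
{"fn": "arm_command", "kwargs": {"plan": [{"travel": [0,0,-5],"spin": 0,"jaw": 1},{"travel": [-6,0,0],"spin": 0,"jaw": 1},{"travel": [-8,0,0],"spin": 0,"jaw": 1},{"travel": [-8,0,0],"spin": 0,"jaw": 1},{"travel": [-8,0,0],"spin": 0,"jaw": 1}]}}

```text
clock: 14.7
tcp_pos: [0.4579, 0.0772, 0.405]
eef_rot: [[-0.8, 0.6, -0.0], [0.6, 0.8, -0.0], [0.0, -0.0, -1.0]]
contact_force: [-0.0, -0.2, -2.5]
width: 0.563
grip_force: 42.5
```

```bash
python3 chk.py pics/c2.png
```

```text
[ 9.6 -6.7 -1.4 95.3 -0.  46.5] [0.4579 0.0772 0.405 ] [[-0.8, 0.6, -0.0], [0.6, 0.8, -0.0], [0.0, -0.0, -1.0]] 0.563 14.7 [-0.03022604 -0.23315657 -2.53555979]
radial 0.15937390359468398 lateral 0.00018786263263137482 yaw y 53.1008818649449
wrist hook lat 542 -0.0012326726946778471 0.1437838952425136
scene hook lat 88 -0.003821228369367831 0.14390925635779764
side hook lat 1 0.002368469059940072 0.09470039178896035
scene 361 196
side 327 217
```

View pics/c2.png

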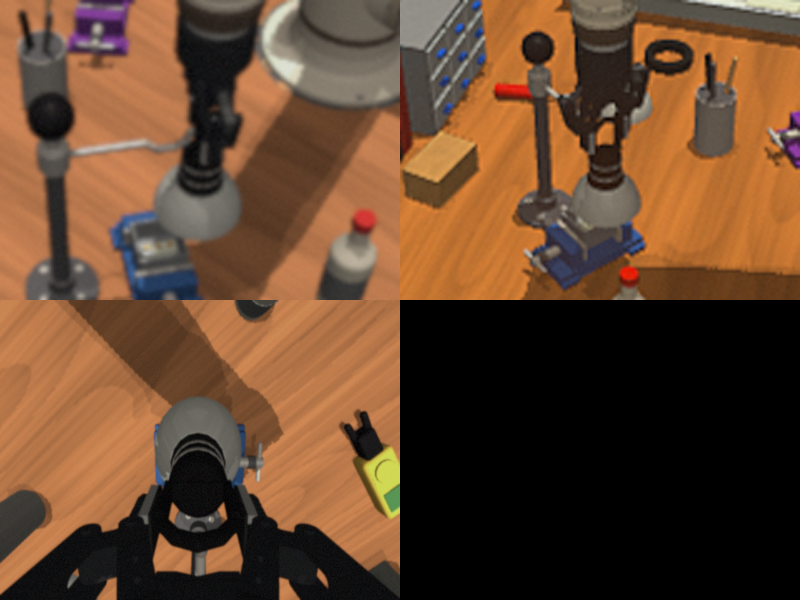

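The wrist view shows the hook wire, at about (200,555) in the crop, centred in the loop, with lateral error near -1 mm. I continue inward 41 mm.

Call:
{"fn": "arm_command", "kwargs": {"plan": [{"travel": [-8,0,0],"spin": 0,"jaw": 1},{"travel": [-8,0,0],"spin": 0,"jaw": 1},{"travel": [-8,0,0],"spin": 0,"jaw": 1},{"travel": [-8,0,0],"spin": 0,"jaw": 1}]}}

```text
clock: 15.35
tcp_pos: [0.4835, 0.0581, 0.4051]
eef_rot: [[-0.8, 0.6, -0.0], [0.6, 0.8, 0.0], [0.0, -0.0, -1.0]]
contact_force: [0.3, -0.5, -3.1]
width: 0.567
grip_force: 42.5
```

Call:
{"fn": "arm_command", "kwargs": {"plan": [{"travel": [-6,0,0],"spin": 0,"jaw": 1},{"travel": [-3,0,0],"spin": 0,"jaw": 1},{"travel": [0,0,0],"spin": 0,"jaw": 1},{"travel": [0,0,0],"spin": 0,"jaw": 1}]}}

```text
clock: 15.85
tcp_pos: [0.4901, 0.0531, 0.4052]
eef_rot: [[-0.8, 0.6, -0.0], [0.6, 0.8, 0.0], [0.0, 0.0, -1.0]]
contact_force: [-0.4, 0.4, -1.7]
width: 0.566
grip_force: 42.5
```

Call:
{"fn": "arm_command", "kwargs": {"plan": [{"travel": [0,0,8],"spin": 0,"jaw": 1},{"travel": [0,0,8],"spin": 0,"jaw": 1},{"travel": [0,0,6],"spin": 0,"jaw": 1},{"travel": [0,0,0],"spin": 0,"jaw": 1}]}}

```text
clock: 16.35
tcp_pos: [0.49, 0.0531, 0.3825]
eef_rot: [[-0.8, 0.6, -0.001], [0.6, 0.8, -0.0], [0.001, -0.001, -1.0]]
contact_force: [0.8, -0.1, -2.0]
width: 0.564
grip_force: 42.4
```

```bash
python3 chk.py pics/c3.png
```

```text
[ 6.2 -3.2 -0.7 92.6 -0.  43.1] [0.49   0.0531 0.3825] [[-0.8, 0.6, -0.001], [0.6, 0.8, -0.0], [0.001, -0.001, -1.0]] 0.564 16.35 [ 0.81467773 -0.11374314 -1.97238454]
radial 0.11919718076049593 lateral 0.0002372784328691785 yaw y 53.11519652062655
wrist hook lat 4541 -0.0009992984299536586 0.14633012572735254
scene hook lat 47 -0.0031738019737184778 0.12081303873053376
side hook lat 42 -0.002523976267372389 0.1480800275025359
scene 361 196
side 327 217
```

View pics/c3.png

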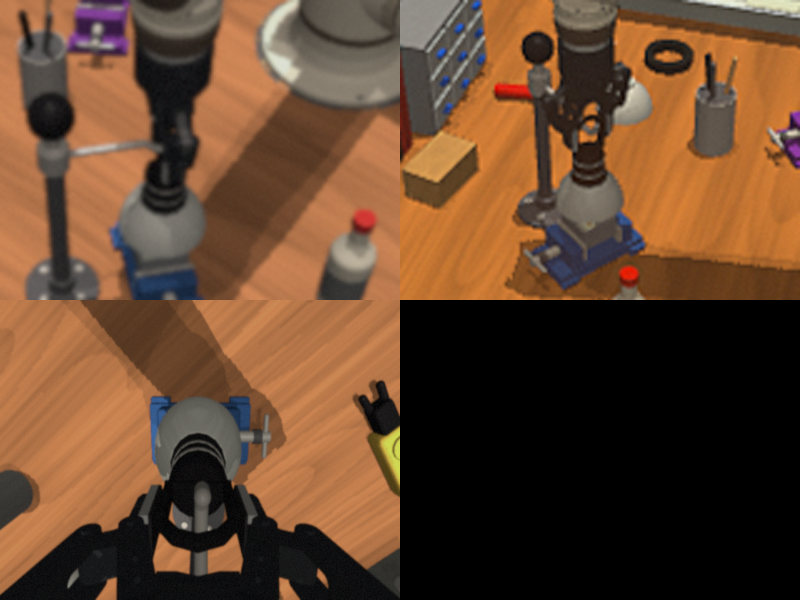

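The hook is through the loop: its upturned tip is visible at (202,492), inside the straps. I lower gently until the weight transfers.

Call:
{"fn": "arm_command", "kwargs": {"plan": [{"travel": [-1,0,3],"spin": 0,"jaw": 1},{"travel": [0,0,2],"spin": 0,"jaw": 1},{"travel": [0,0,0],"spin": 0,"jaw": 1}]}}

```text
clock: 16.88
tcp_pos: [0.491, 0.0525, 0.378]
eef_rot: [[-0.8, 0.6, -0.0], [0.6, 0.8, -0.0], [0.0, -0.0, -1.0]]
contact_force: [0.4, -0.8, -2.6]
width: 0.564
grip_force: 42.4
```

Call:
{"fn": "arm_command", "kwargs": {"plan": [{"travel": [0,0,1.5],"spin": 0,"jaw": 1},{"travel": [0,0,0],"spin": 0,"jaw": 1}]}}

```text
clock: 17.12
tcp_pos: [0.491, 0.0525, 0.3766]
eef_rot: [[-0.8, 0.6, -0.0], [0.6, 0.8, -0.0], [0.0, -0.0, -1.0]]
contact_force: [0.3, -0.3, -2.6]
width: 0.561
grip_force: 42.4
```

Call:
{"fn": "arm_command", "kwargs": {"plan": [{"travel": [0,0,1.5],"spin": 0,"jaw": 1},{"travel": [0,0,0],"spin": 0,"jaw": 1}]}}

```text
clock: 17.38
tcp_pos: [0.491, 0.0525, 0.3751]
eef_rot: [[-0.8, 0.6, -0.0], [0.6, 0.8, -0.0], [0.0, -0.0, -1.0]]
contact_force: [0.1, -0.7, -2.2]
width: 0.567
grip_force: 42.4
```

Call:
{"fn": "arm_command", "kwargs": {"plan": [{"travel": [0,0,1],"spin": 0,"jaw": 1},{"travel": [0,0,0],"spin": 0,"jaw": 1}]}}

```text
clock: 17.62
tcp_pos: [0.491, 0.0525, 0.3741]
eef_rot: [[-0.8, 0.6, -0.0], [0.6, 0.8, -0.0], [0.0, -0.0, -1.0]]
contact_force: [0.7, -0.5, -1.8]
width: 0.565
grip_force: 42.4
```

Call:
{"fn": "arm_command", "kwargs": {"plan": [{"travel": [0,0,1],"spin": 0,"jaw": 1},{"travel": [0,0,0],"spin": 0,"jaw": 1}]}}

```text
clock: 17.88
tcp_pos: [0.491, 0.0525, 0.3733]
eef_rot: [[-0.8, 0.6, 0.0], [0.6, 0.8, 0.0], [-0.0, 0.0, -1.0]]
contact_force: [0.7, -0.0, -1.5]
width: 0.566
grip_force: 42.7
```

Call:
{"fn": "arm_command", "kwargs": {"plan": [{"travel": [0,0,1],"spin": 0,"jaw": 1},{"travel": [0,0,0],"spin": 0,"jaw": 1}]}}

```text
clock: 18.12
tcp_pos: [0.491, 0.0525, 0.3728]
eef_rot: [[-0.8, 0.6, 0.001], [0.6, 0.8, 0.0], [-0.001, 0.001, -1.0]]
contact_force: [-1.2, -0.8, 4.1]
width: 0.566
grip_force: 43.2
```

Call:
{"fn": "arm_command", "kwargs": {"plan": [{"travel": [0,0,0.7],"spin": 0,"jaw": 1},{"travel": [0,0,0],"spin": 0,"jaw": 1}]}}

```text
clock: 18.38
tcp_pos: [0.491, 0.0525, 0.3726]
eef_rot: [[-0.8, 0.6, 0.002], [0.6, 0.8, 0.0], [-0.001, 0.001, -1.0]]
contact_force: [-1.5, -0.8, 8.4]
width: 0.561
grip_force: 43.8
```

Contact at TCP z 0.3728. I ease back and release slowly.

Call:
{"fn": "arm_command", "kwargs": {"plan": [{"travel": [0,0,-1.2],"spin": 0,"jaw": 1},{"travel": [0,0,0],"spin": 0,"jaw": 1},{"travel": [0,0,0],"spin": 0,"jaw": 0.4},{"travel": [0,0,0],"spin": 0,"jaw": 0.35},{"travel": [0,0,0],"spin": 0,"jaw": 0.3}], "force": 20}}

```text
clock: 19.0
tcp_pos: [0.491, 0.0525, 0.3725]
eef_rot: [[-0.8, 0.6, -0.0], [0.6, 0.8, -0.0], [0.0, -0.0, -1.0]]
contact_force: [-0.3, 0.2, 0.2]
width: 0.699
grip_force: 0.0
```

Call:
{"fn": "arm_command", "kwargs": {"plan": [{"travel": [0,0,0],"spin": 0,"jaw": 0.2},{"travel": [0,0,0],"spin": 0,"jaw": 0},{"travel": [0,0,0],"spin": 0,"jaw": 0},{"travel": [0,0,0],"spin": 0,"jaw": 0}]}}

```text
clock: 19.5
tcp_pos: [0.491, 0.0525, 0.3727]
eef_rot: [[-0.8, 0.6, 0.0], [0.6, 0.8, 0.0], [-0.0, 0.0, -1.0]]
contact_force: [-0.5, 0.2, 0.2]
width: 0.999
grip_force: 0.0
```

```bash
python3 chk.py pics/c4.png
```

```text
[ 6.1 -3.3 -1.8 91.4  0.  43. ] [0.491  0.0525 0.3727] [[-0.8, 0.6, 0.0], [0.6, 0.8, 0.0], [-0.0, 0.0, -1.0]] 0.999 19.5 [-0.51830272  0.18423109  0.22687008]
radial 0.1180814322099202 lateral 0.0001682255557042059 yaw y 53.11227890963629
wrist hook lat 4533 -0.0009731385727512337 0.14685705559123144
scene hook lat 43 -0.0031545275944694084 0.12174513759910152
side hook lat 40 -0.004196154171229753 0.14988656380625495
scene 361 196
side 327 217
```

View pics/c4.png

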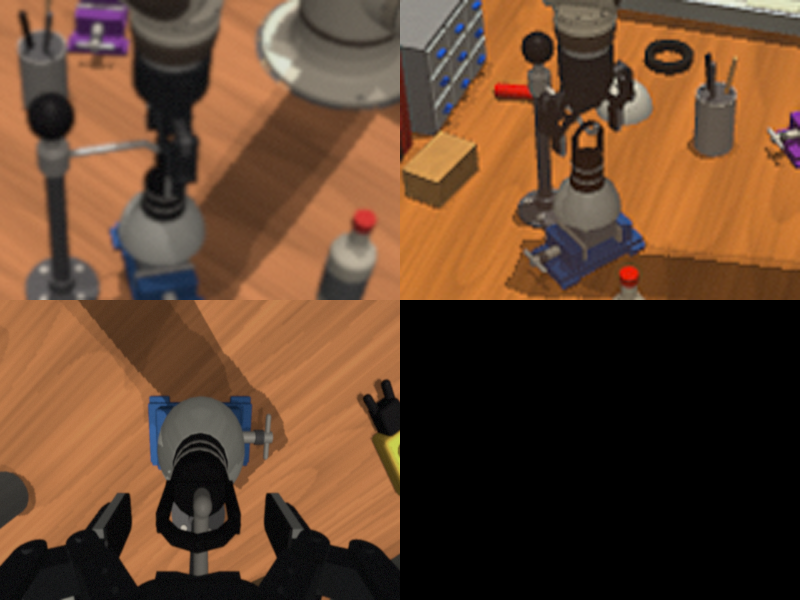

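The lamp hangs on the hook and the fingers are clear on both sides, with gaps at (130,520) and (265,520). I rise straight up, then wait for it to settle.

Call:
{"fn": "arm_command", "kwargs": {"plan": [{"travel": [0,0,-10],"spin": 0,"jaw": 0},{"travel": [0,0,-25],"spin": 0,"jaw": 0},{"travel": [0,0,-35],"spin": 0,"jaw": 0},{"travel": [0,0,-35],"spin": 0,"jaw": 0},{"travel": [0,0,-35],"spin": 0,"jaw": 0}]}}

```text
clock: 20.27
tcp_pos: [0.4907, 0.0524, 0.5146]
eef_rot: [[-0.8, 0.6, 0.001], [0.6, 0.8, 0.0], [-0.001, 0.001, -1.0]]
contact_force: [1.0, -0.0, -0.1]
width: 1.003
grip_force: 0.0
```

Call:
{"fn": "arm_command", "kwargs": {"plan": [{"travel": [30,0,0],"spin": 0,"jaw": 0},{"travel": [40,0,0],"spin": 0,"jaw": 0},{"travel": [40,0,0],"spin": 0,"jaw": 0},{"travel": [30,0,0],"spin": 0,"jaw": 0},{"travel": [0,0,0],"spin": 0,"jaw": 0}]}}

```text
clock: 20.9
tcp_pos: [0.3775, 0.1371, 0.514]
eef_rot: [[-0.801, 0.598, 0.002], [0.598, 0.801, 0.001], [-0.001, 0.002, -1.0]]
contact_force: [-0.2, -0.5, -0.1]
width: 1.003
grip_force: 0.0
```

Call:
{"fn": "arm_command", "kwargs": {"plan": [{"travel": [0,0,0],"spin": 0,"jaw": 0},{"travel": [0,0,0],"spin": 0,"jaw": 0},{"travel": [0,0,0],"spin": 0,"jaw": 0},{"travel": [0,0,0],"spin": 0,"jaw": 0},{"travel": [0,0,0],"spin": 0,"jaw": 0}]}}

```text
clock: 21.52
tcp_pos: [0.3792, 0.1364, 0.5126]
eef_rot: [[-0.8, 0.6, -0.0], [0.6, 0.8, -0.0], [0.0, -0.0, -1.0]]
contact_force: [0.3, -0.2, -1.2]
width: 1.0
grip_force: 0.0
```

```bash
cat > lm.py <<'E'
from h import *
from scipy.optimize import least_squares
print(read_state()["clock"])
for n in("scene","side")*3:
    im,d,X=cloud(n); m=np.hypot(X[...,0]-.491,X[...,1]-.0525)<.07
    R=X[m&(X[...,2]>.098)&(X[...,2]<.138)]
    f=lambda p:np.hypot(R[:,0]-p[0],R[:,1]-p[1])-(.05-.5*(R[:,2]-.0935))
    T=X[m&(X[...,2]>.20)&(X[...,2]<.256)]
    print(n,least_squares(f,[.491,.052],loss="soft_l1",f_scale=.002).x.round(4),"zmin",X[m&(X[...,2]>.085)][:,2].min().round(4),"loop",T[:,:2].mean(0).round(4),T[:,2].max().round(3))
E
python3 lm.py; python3 chk.py pics/c5.png
```

```text
21.525
scene [0.4969 0.0588] zmin 0.0922 loop [0.5049 0.0502] 0.255
side [0.4902 0.0613] zmin 0.0907 loop [0.4977 0.0523] 0.254
scene [0.4969 0.0588] zmin 0.0921 loop [0.5048 0.0505] 0.256
side [0.4907 0.0614] zmin 0.0879 loop [0.4973 0.0527] 0.256
scene [0.4966 0.0587] zmin 0.0935 loop [0.5049 0.0502] 0.256
side [0.4901 0.0617] zmin 0.0893 loop [0.4974 0.0521] 0.255
[ 19.8 -10.8   7.3 108.2   0.   56.7] [0.379  0.1365 0.5127] [[-0.8, 0.6, 0.0], [0.6, 0.8, 0.0], [-0.0, 0.0, -1.0]] 0.997 21.825 [ 0.19287942 -0.18195868 -0.59063088]
radial 0.258100870697501 lateral 0.0001957451462195059 yaw y 53.11550559527361
wrist hook lat 340 -0.0012676364221156956 0.14652489259666407
scene hook lat 105 -0.003705263572176168 0.1443445794916674
side hook lat 50 -0.0031939440404625194 0.14834969060875447
scene 361 196
side 327 217
```

View pics/c5.png

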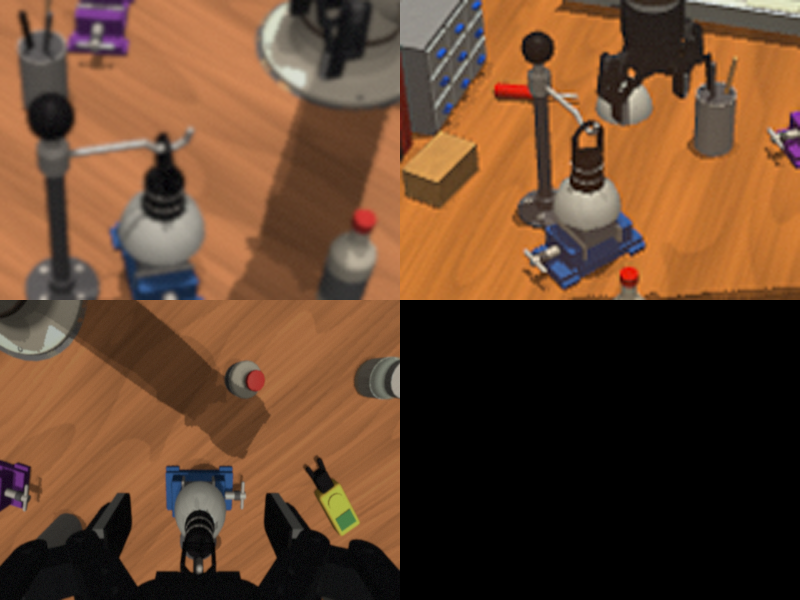

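The lamp hangs from the hook's seat at (163,140) in the scene crop. It is straight, still across three readings, and above the box, with the arm clear. I hand it in.

```bash
python3 -c "
from station import finish_job
print(finish_job())"
```

```text
the job is handed in; nothing more can be done
None
```

The job is handed in: I turned the hook to point over the terminal box in the small blue vice, then hung the lamp on it by its loop; it hangs straight and still, the arm touches nothing, and I finished at about 22 s.

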